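Empty the milling balls from the cradle canister

TASK

The metal canister hanging in the tilting cradle holds two steel milling balls. Unscrew its black wing cap anticlockwise until it stops, tip the canister forward so that both balls roll out into the tray in front of it, then swing it back fully upright and screw the cap fully down again. Leave the identical spare canister that stands on the bench where it is.

Things in the scene. Friction and masses are not known exactly. Their poses are not given: they have to be found in the camera images.
- cap (a joint): Cradle canister's cap, rad: 0 screwed down (start), anticlockwise from above to 1.4 at its stop. The thread lifts it 18 mm along the canister's axis over 1.4 rad, evenly. Captive, never comes off: raised, it leaves a 19 mm pour gap under it, open through a skirt notch that then faces the tray. Friction 0.06 N m; stays where left.
- cap_grip (a point): In the cap's wing, an upright black bar 36 long, 14 thick, 50 tall on the 61 mm cap; 16 below its top, 34 above the cap's disc, on the can's axis (z). The bar lies along this point's x turned -1.4 rad about z: cap down, 80 deg clockwise from the tipping direction; unscrewed, along it: fingers across its thickness then close along the pivot, and it can turn between them as the can tips.
- canister (a joint): Tilt of the canister in its cradle, rad: 0 upright at its stop (start), growing as its top swings over the tray, to 2.1 at the other stop. Balanced, friction 0.12 N m, stays where left; balls roll out by 1.9. Metal can 52 across, 125 tall, from 55 below to 70 mm above the pivot; cannot spin on its own axis.
- pivot (a point): Middle of the cradle's pivot, on the can's axis, 135 mm above the bench, fixed. x: level tipping direction, y: pivot axis, z up. cap_grip is 111 mm from it with the cap down, 129 mm unscrewed. Two uprights 10 thick, 32 wide stand 47 mm to either side along y, 152 mm tall. Cradle fixed to the bench.
- tray (a point): Centre of the inner floor of the grey open tray fixed in front of the canister, 108 mm from the pivot along the pivot's x, floor about 17 mm above the bench. Axes as the pivot's. Inside 142 mm (x) by 122 mm (y); rim 46 mm above the bench.
- ball0_center (a point): Centre of a steel ball, 14 mm in diameter, at first in the canister.
- ball1_center (a point): Centre of the other such ball.
- spare_mid (a point): Centre, half-way up its can, of the spare canister: same can and wing cap, loose, standing upright on the bench to one side, without a cradle. To be left alone.

How it is judged:
By the outcome, as a careful person would: the job done as asked, in the order asked, and still so for the second after the job is handed in, with the robot touching nothing.
It also fails if it takes over 61 s, if anything falls off the work surface, if the arm or the gripper's body presses on something with over 40 N, if the wrist force passes 120 N, or if a joint passes its speed limit or range.

ROBOT

A 6-joint arm with a two-finger parallel gripper is mounted at the origin on the work surface. World frame = base frame: x ahead of the robot, y to its left, z up, the work surface at z = 0. Lengths are in m, angles in rad, forces in N, time in s.
With the tool pointing down it reaches from about 0.35 to 0.85 m from the base axis. Payload 8.1 kg.
Tool frame: the origin (TCP) lies midway between the tips of the shut fingers; the grasp point (between the pads) lies 19 mm behind it (robot.tcp_to_grasp is the distance from the TCP to the grasp point, in m); x points along the fingers, y is the direction in which the jaws open and shut, and the axes are right-handed (so a half turn about x gives the same grasp; the last joint's range is limited). The gripper opens to 93 mm and grips with 3 to 60 N. Pads are 15 mm wide; open, the fingers measure 128 mm over their backs; the gripper's body (75 mm by 188 mm) begins 65 mm behind the grasp point.
Start: joints at [1.264, 0.13, 1.488, -0, 1.523, -0.085], TCP at [0.132, 0.585, 0.194] pointing down, gripper open.
Joint ranges: [-2.96, 2.96], [-0.89, 2.26], [0.02, 2.5], [-1.34, 4.48], [0, 2.73], [-2.66, 2.66]. Speed limits (rad/s): [2.39, 2.39, 2.79, 3.14, 3.14, 3.14].

INTERFACE

Orientations are given as a rotation vector (axis times angle).
In Python, from plant import robot gives the robot as it stands.
- The arm moves only by the tool play_rows, never from a script. Its argument "plan" is a list of rows, each an object with "slide": the shift along the world's x, y, z as a fraction of full scale, a list of three; "roll": the turn about the world's z as a fraction of full scale; "fingers": the gripper command: -1 is shut, 1 is fully open, values between are in proportion. A call has 1 to 20 rows; each row shifts and turns the commanded pose from where the row before left it; what a row does not reach is not made up. Full scale, the value 1, is 30 mm for a shift and 8 degrees for a turn. A row lasts 1/8 s, in which the tool goes at most 62.5 mm and 10.7 degrees, less where a joint would pass 70% of its speed; a pose out of reach is approached as far as the arm can. A call with a number of a shift or a turn outside -1 to 1 is refused whole. A call with a gripper value outside its range is refused whole. The fingers move at their own pace and stop on an object; "squeeze" is the grip in N (left out, the last holds). Time passes only in rows, so rows that do not move let the fingers close. It gives the time, the measured TCP pose, the force and the opening at its end, in the units of the state.
- robot.read_state(): the state, without advancing time (a new reading comes with each control period).
- robot.read_camera(name): name is "scene" or "side" or "wrist"; returns the picture (420x560x3 uint8, red, green, blue); there is no depth.
- robot.get_calibration(name): a dict with "fx", "fy", "cx", "cy" (pixels), "distortion" ([k1, k2, p1, p2, k3] as OpenCV has them; the pictures are not rectified), "R" (3x3) and "t" (3): a world point X has camera coordinates R X + t; the wrist camera has in their place "T_tool_cam" (4x4, takes a point from camera to tool coordinates, whose origin is the TCP and whose axes are the tool frame's). Camera axes: x right, y down, z forward; pixel columns grow to the right and rows downward; lengths in m; the calibration is good to about 2 mm. A picture is of the moment at which its call begins: read the wrist's pose just before it. get_calibration takes no time and is no camera call.
- robot.close_job(): hands the job in, once; it reports no verdict.
Trained networks look in the newest picture that a camera, given by its name, has taken for a name from the list of things; names that differ only in an ending like _2 or _b are one class to them, and where a whole thing is asked for, a point or a joint stands for the part that bears it (a point fixed in the world has none). Each returns a list of dicts, best first, with "p" (0 to 1); they miss things now and then, are a little off and sometimes report something else, mostly with a low value. They report only what shows in the picture. A call takes as long as a camera call.
- robot.boxes_of(camera, target): "extent" ([centre column, centre row, width, height] in pixels, round what is visible of it).
- robot.regions_of(camera, target): "region" (420x560 bool, what is visible of it) and "extent" ([centre column, centre row, width, height] in pixels, round what is visible of it).
- robot.mark_of(camera, target): "point" ([column, row] in pixels: a listed point, or the origin of a listed thing).
The state is a dict: "t": time; "q": joint angles; "dq": joint speeds; "joint_torque": joint torques, N m; "tool_pos": TCP position; "orientation": TCP orientation; "force": force on the tool from outside, world axes, zero at the start; "wrist_torque": the same for the moment, N m; "opening": finger opening in m.
Only numpy, scipy, OpenCV 4.12 (cv2) and the standard library are available. Lean on these libraries where they do the work, as an engineer would, in place of code of your own. Each camera call takes 0.05 s, during which the arm holds its last target.

## Working session

There is one attempt and no reset: what is moved stays moved. The work goes in short steps, Python scripts to look and compute and a tool call to move; the robot and the scene stay as the last step left them, time stands still between calls to the robot, and variables do not carry over. Pictures are saved under pics/ and viewed, and the job is handed in when it is done.

Besides the shell and the picture viewer there is one more tool, called after "Call:" as name([rows], argument=value, ...), one row to a line, values as JSON. play_rows: Moves the arm, as the interface text tells. Its arguments: {"type":"object","properties":{"plan":{"type":"array","items":{"type":"object","properties":{"slide":{"type":"array","items":{"type":"number","minimum":-1,"maximum":1}},"roll":{"type":"number","minimum":-1,"maximum":1},"fingers":{"type":"number"}}}},"squeeze":{"type":"number"}},"required":["plan"]}

```bash
ls; mkdir -p pics; python3 - <<'E'
from plant import robot
import cv2,numpy as np
print(robot.read_state()); print(robot.tcp_to_grasp)
for c in ["scene","side","wrist"]:
    im=robot.read_camera(c); cv2.imwrite(f"pics/{c}0.png",im[:,:,::-1])
    print(c,robot.get_calibration(c))
    for n in (["cap_grip","pivot","tray","spare_mid"]):
        print(n,[(np.round(d["point"],1),round(d["p"],2)) for d in robot.mark_of(c,n)][:3])
print(robot.read_state()["t"])
E
```

```text
pics
{'t': 0.0, 'q': array([ 1.26363236e+00,  1.31172657e-01,  1.48927714e+00,  9.00227292e-06,
        1.52297886e+00, -8.53934437e-02]), 'dq': array([-0.00069746,  0.00110999, -0.00051127, -0.00018007,  0.00013441,
        0.0010149 ]), 'joint_torque': array([ 6.35819961e-04, -5.59866643e+01, -4.91739178e+01,  7.68445828e-02,
        3.58843070e-02, -2.29586140e-04]), 'tool_pos': array([0.13175993, 0.58472854, 0.19258179]), 'orientation': array([ 0.17270738,  1.56414111, -0.17553815]), 'force': array([-0.68477726, -0.33279776,  0.6813996 ]), 'wrist_torque': array([0.00779283, 0.03619657, 0.00343219]), 'opening': 0.0931083103114226}
0.0188
scene {'fx': 428.82682383219264, 'fy': 428.82682383219264, 'cx': 282.56527332023563, 'cy': 207.35596868420845, 'distortion': array([-0.06979045,  0.        ,  0.        ,  0.        ,  0.        ]), 'R': array([[-0.88199589,  0.47092285,  0.01774624],
       [ 0.25846234,  0.5148784 , -0.81737228],
       [-0.39405644, -0.71633226, -0.57583645]]), 't': array([0.46401083, 0.01608741, 1.53938659])}
cap_grip [(array([295.1, 169.3]), 0.83)]
pivot [(ar
[... 593 characters left out ...]
17.4, 214.1]), 0.76)]
tray [(array([278.2, 240.8]), 0.98)]
spare_mid [(array([346.5, 180.6]), 0.62)]
wrist {'fx': 299.3320273506321, 'fy': 299.3320273506321, 'cx': 278.84287048999124, 'cy': 212.46696409539118, 'distortion': array([-0.06579237,  0.        ,  0.        ,  0.        ,  0.        ]), 'T_tool_cam': array([[-4.37943873e-04, -2.64576340e-01,  9.64364645e-01,
        -1.91102511e-01],
       [ 9.99999873e-01,  1.24239628e-04,  4.88212302e-04,
         5.16360822e-04],
       [-2.48981729e-04,  9.64364737e-01,  2.64576252e-01,
        -7.43784795e-02],
       [ 0.00000000e+00,  0.00000000e+00,  0.00000000e+00,
         1.00000000e+00]])}
cap_grip []
pivot []
tray []
spare_mid []
0.75
```

View pics/scene0.png

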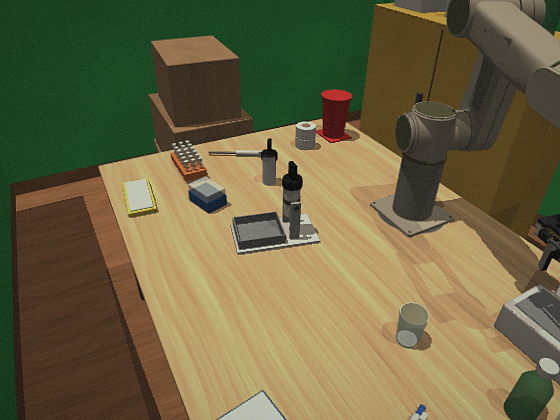

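View pics/side0.png

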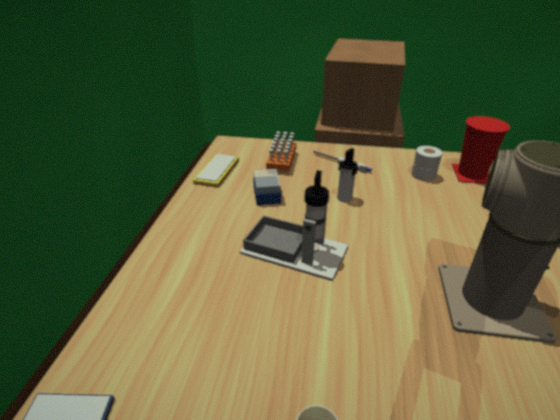

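```bash
cat > h.py <<'E'
import numpy as np,cv2
from scipy.optimize import least_squares
from scipy.spatial.transform import Rotation as Rn
from plant import robot
def und(c,p):
    K=np.array([[c["fx"],0,c["cx"]],[0,c["fy"],c["cy"]],[0,0,1]])
    return cv2.undistortPoints(np.array([[p]],float),K,c["distortion"])[0,0]
def proj(c,X,R=None,t=None):
    K=np.array([[c["fx"],0,c["cx"]],[0,c["fy"],c["cy"]],[0,0,1]])
    R=c["R"] if R is None else R; t=c["t"] if t is None else t
    return cv2.projectPoints(np.array(X,float).reshape(-1,1,3),cv2.Rodrigues(R)[0],t,K,c["distortion"])[0][:,0]
def cam(name,st=None):
    c=dict(robot.get_calibration(name))
    if name=="wrist":
        st=st or robot.read_state()
        T=np.eye(4);T[:3,:3]=Rn.from_rotvec(st["orientation"]).as_matrix();T[:3,3]=st["tool_pos"]
        M=np.linalg.inv(T@c["T_tool_cam"]); c["R"]=M[:3,:3];c["t"]=M[:3,3]
    return c
def tri(obs):
    def f(X): return np.concatenate([proj(c,X)[0]-p for c,p in obs])
    s=least_squares(f,[0.2,0.6,0.15]); return s.x,s.fun
E
python3 - <<'E'
from h import *
S=cam("scene");D=cam("side")
for n,a,b in [("cap",(295.1,169.3),(312.6,178.4)),("pivot",(293.5,198.1),(317.4,214.1)),("tray",(257.7,230.6),(278.2,240.8)),("spare",(266.9,167.9),(346.5,180.6))]:
    print(n,tri([(S,a),(D,b)]))
E
```

```text
cap (array([ 0.45472706, -0.06607134,  0.26170272]), array([-0.09809372, -0.92149382, -0.15563937,  0.72443521]))
pivot (array([ 0.43905933, -0.09640667,  0.1389335 ]), array([-0.23331818, -1.38300449, -0.2221463 ,  1.12561142]))
tray (array([ 0.54709125, -0.1342322 ,  0.01193633]), array([ 0.13679448,  0.60406001,  0.09668622, -0.53290068]))
spare (array([ 0.36394799, -0.43664049,  0.05278963]), array([-0.08227056, -0.83687434, -0.15412271,  0.70790245]))
```

```bash
python3 - <<'E'
from h import *
S=cam("scene");D=cam("side")
obs=[[(295.1,169.3),(293.5,198.1),(257.7,230.6)],[(312.6,178.4),(317.4,214.1),(278.2,240.8)]]
def pts(v):
    x,y,th=v
    return np.array([[x,y,.246],[x,y,.135],[x+.108*np.cos(th),y+.108*np.sin(th),.017]])
def f(v): return np.concatenate([(proj(c,pts(v))-np.array(o)).ravel() for c,o in zip([S,D],obs)])
s=least_squares(f,[.44,-.08,-.3],loss="soft_l1");print(s.x,np.degrees(s.x[2]),f(s.x).round(1))
print(np.degrees(Rn.from_rotvec(robot.read_state()["orientation"]).as_euler("ZYX")))
print(Rn.from_rotvec(robot.read_state()["orientation"]).as_matrix().round(3))
E
```

```text
[ 0.4423102  -0.09609386 -0.29515795] -16.91130495349083 [-1.6 -1.8 -1.1 -0.   1.4  0.4  5.8  0.7 -1.6  2.3  0.2 -0.4]
[38.34516756 89.99837754 51.05442087]
[[ 0.     0.22   0.975]
 [ 0.     0.975 -0.22 ]
 [-1.     0.     0.   ]]
```

Call:
play_rows([
  {"slide":[1,-0.8,0.6],"roll":-0.5,"fingers":1},
  {"slide":[1,-0.8,0.6],"roll":-0.5,"fingers":1},
  {"slide":[1,-0.8,0.6],"roll":-0.5,"fingers":1},
  {"slide":[1,-0.8,0.6],"roll":-0.5,"fingers":1},
  {"slide":[1,-0.8,0.6],"roll":-0.5,"fingers":1},
  {"slide":[1,-0.8,0.6],"roll":-0.5,"fingers":1},
  {"slide":[1,-0.8,0.6],"roll":-0.5,"fingers":1},
  {"slide":[1,-0.8,0.6],"roll":-0.5,"fingers":1},
  {"slide":[0.1,-1,0],"roll":-0.5,"fingers":1},
  {"slide":[0.1,-1,0],"roll":-0.5,"fingers":1},
  {"slide":[0.1,-1,0],"roll":-0.5,"fingers":1},
  {"slide":[0.1,-1,0],"roll":-0.5,"fingers":1},
  {"slide":[0.1,-1,0],"roll":-0.5,"fingers":1},
  {"slide":[0.1,-1,0],"roll":-0.5,"fingers":1},
  {"slide":[0.1,-1,0],"roll":-0.5,"fingers":1},
  {"slide":[0.1,-1,0],"roll":-0.5,"fingers":1},
  {"slide":[0.1,-1,0],"roll":-0.5,"fingers":1},
  {"slide":[0.1,-1,0],"roll":-0.5,"fingers":1},
  {"slide":[0.1,-1,0],"roll":-0.5,"fingers":1},
  {"slide":[0.1,-1,0],"roll":-0.5,"fingers":1},
])

```text
t: 3.25
tool_pos: [0.408, 0.0323, 0.3379]
orientation: [1.246, 1.185, -1.245]
force: [0.6, 0.4, -0.2]
opening: 0.0929
```

Call:
play_rows([
  {"slide":[0,-1,0],"roll":-0.27,"fingers":1},
  {"slide":[0,-1,0],"roll":-0.27,"fingers":1},
  {"slide":[0,-1,0],"fingers":1},
  {"slide":[0,-1,0],"fingers":1},
  {"slide":[0,0,0],"fingers":1},
  {"slide":[0,0,0],"fingers":1},
])

```text
$.plan[2]: bad value
```

```bash
python3 - <<'E'
from h import *
st=robot.read_state();print(st["t"],st["tool_pos"],st["force"]);R=Rn.from_rotvec(st["orientation"]).as_matrix();print(np.degrees(np.arctan2(R[1,1],R[0,1])))
im=robot.read_camera("wrist");cv2.imwrite("pics/w1.png",im[:,:,::-1])
for n in ["cap_grip","pivot","tray","spare_mid"]:
    print(n,[(np.round(d["point"],1),round(d["p"],2)) for d in robot.mark_of("wrist",n)][:3])
W=cam("wrist",st)
x,y,th=0.4423,-.0961,-.295
print(proj(W,[[x,y,.246],[x,y,.135],[x+.108*np.cos(th),y+.108*np.sin(th),.017]]))
E
```

```text
3.25 [0.40797607 0.03233237 0.33785893] [ 0.56703707  0.43415597 -0.20906259]
-2.839836012264523
cap_grip []
pivot [(array([306.2, 274.8]), 0.67)]
tray [(array([359.5, 254.9]), 0.88)]
spare_mid []
[[316.56376604 320.47707018]
 [307.31228861 274.12529714]
 [357.22834633 257.41896738]]
```

View pics/w1.png

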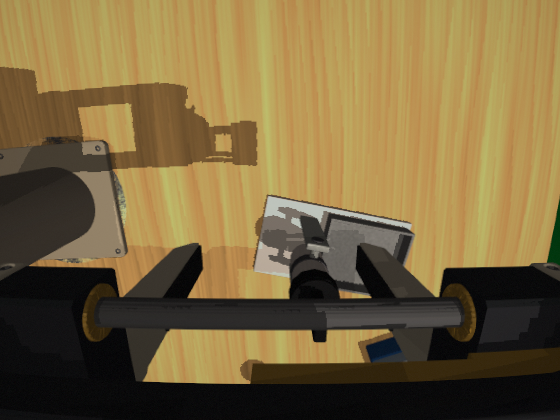

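```bash
python3 - <<'E'
from h import *
S=cam("scene");D=cam("side");W=cam("wrist")
def pts(v):
    x,y,th=v
    return np.array([[x,y,.246],[x,y,.135],[x+.108*np.cos(th),y+.108*np.sin(th),.017]])
obs=[(S,[0,1,2],[(295.1,169.3),(293.5,198.1),(257.7,230.6)]),(D,[1,2],[(317.4,214.1),(278.2,240.8)]),(W,[1,2],[(306.2,274.8),(359.5,254.9)])]
def f(v): return np.concatenate([(proj(c,pts(v)[i])-np.array(o)).ravel() for c,i,o in obs])
s=least_squares(f,[.44,-.08,-.3],loss="soft_l1");print(s.x,np.degrees(s.x[2]),f(s.x).round(1))
E
```

```text
[ 0.44106118 -0.09550465 -0.2430292 ] -13.924547180727206 [-1.1 -1.8 -0.7 -0.   2.1  1.4 -1.1  2.5 -0.2  0.9  0.1  0.1 -2.2  0.6]
```

Call:
play_rows([
  {"slide":[0.5,-1,0],"roll":-0.27,"fingers":1},
  {"slide":[0.5,-1,0],"roll":-0.27,"fingers":1},
  {"slide":[0.1,-1,0],"roll":0,"fingers":1},
  {"slide":[0,-1,0],"roll":0,"fingers":1},
  {"slide":[0,-0.2,0],"roll":0,"fingers":1},
  {"slide":[0,0,0],"roll":0,"fingers":1},
])

```text
t: 4.25
tool_pos: [0.4411, -0.0918, 0.3376]
orientation: [1.299, 1.15, -1.298]
force: [-0.4, -0.0, -0.1]
opening: 0.0928
```

```bash
python3 - <<'E'
from h import *
st=robot.read_state();print(st["t"],st["tool_pos"],st["force"]);R=Rn.from_rotvec(st["orientation"]).as_matrix();print(np.degrees(np.arctan2(R[1,1],R[0,1])))
im=robot.read_camera("wrist");cv2.imwrite("pics/w2.png",im[:,:,::-1])
for n in ["cap_grip","pivot","tray"]:
    print(n,[(np.round(d["point"],1),round(d["p"],2)) for d in robot.mark_of("wrist",n)][:3])
W=cam("wrist",st)
x,y,th=0.4423,-.0961,-.295
print(proj(W,[[x,y,.246],[x,y,.135],[x+.108*np.cos(th),y+.108*np.sin(th),.017]]))
E
```

```text
4.25 [ 0.44106492 -0.09183627  0.33760505] [-0.38569591 -0.04055861 -0.09034573]
-6.990009769649728
cap_grip [(array([283.2, 211.7]), 0.82)]
pivot []
tray [(array([343.6, 185.5]), 0.72)]
[[281.62888632 213.11058085]
 [280.83608901 191.11271935]
 [341.47389372 188.52303837]]
```

View pics/w2.png

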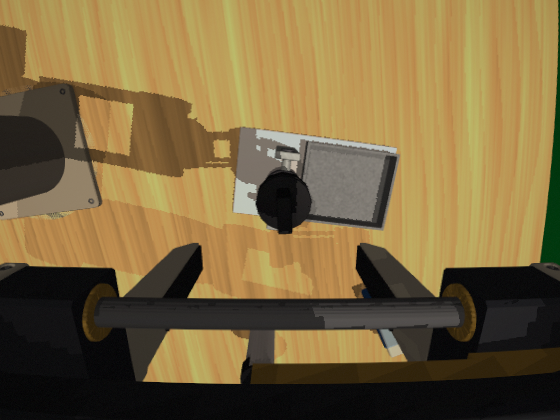

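```bash
python3 - <<'E'
from h import *
W=cam("wrist")
im=cv2.imread("pics/w2.png")
def un(p,z):
    a=und(W,p);d=W["R"].T@np.array([a[0],a[1],1]);o=-W["R"].T@W["t"];return o+d*(z-o[2])/d[2]
P=[un(p,.008) for p in [(243,127),(397,149),(383,229),(233,212)]]
for a,b in [(0,1),(1,2),(2,3),(3,0)]:
    d=P[b]-P[a];print(np.degrees(np.arctan2(d[1],d[0])),np.linalg.norm(d))
print(un((283.2,211.7),.246),un((343.6,185.5),.017))
cv2.imwrite("pics/w2z.png",cv2.resize(im[110:260,200:420],None,fx=3.6,fy=3.6,interpolation=cv2.INTER_CUBIC))
E
```

```text
-14.57190302102156 0.26687730488861633
-101.53598257437613 0.14581874751360965
166.31606657541312 0.27715234365749364
74.46545598077873 0.14993038892368762
[ 0.44404993 -0.09478881  0.246     ] [ 0.54990308 -0.12253508  0.017     ]
```

View pics/w2z.png

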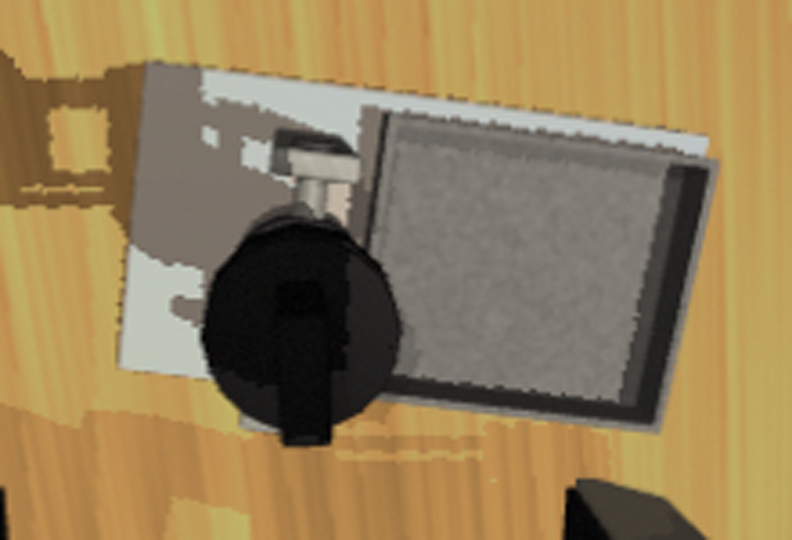

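Call:
play_rows([
  {"slide":[0.05,-0.11,-0.7],"roll":0.29,"fingers":1},
  {"slide":[0,0,-1],"roll":0,"fingers":1},
  {"slide":[0,0,-1],"roll":0,"fingers":0},
  {"slide":[0,0,-0.7],"roll":0,"fingers":0},
  {"slide":[0,0,-0.29],"roll":0,"fingers":-0.3},
  {"slide":[0,0,0],"roll":0,"fingers":-0.4},
  {"slide":[0,0,0],"roll":0,"fingers":-0.4},
], squeeze=20)

```text
t: 5.32
tool_pos: [0.4431, -0.096, 0.2282]
orientation: [1.27, 1.168, -1.268]
force: [-0.0, -0.4, 1.4]
opening: 0.0478
```

```bash
python3 - <<'E'
from h import *
st=robot.read_state();print(st["t"],st["tool_pos"],st["force"],st["opening"]);R=Rn.from_rotvec(st["orientation"]).as_matrix();print(np.degrees(np.arctan2(R[1,1],R[0,1])))
im=robot.read_camera("wrist")[:,:,::-1]
W=cam("wrist",st);p=proj(W,[st["tool_pos"]])[0];print(p)
cv2.imwrite("pics/w3.png",cv2.resize(im[130:330,150:410],None,fx=3,fy=3,interpolation=cv2.INTER_CUBIC))
E
```

```text
5.325 [ 0.44305167 -0.09603342  0.22816039] [-4.74005307e-04 -3.69658408e-01  1.40208882e+00] 0.047796902624736105
-4.694611201872541
[280.32335867 243.03702895]
```

View pics/w3.png

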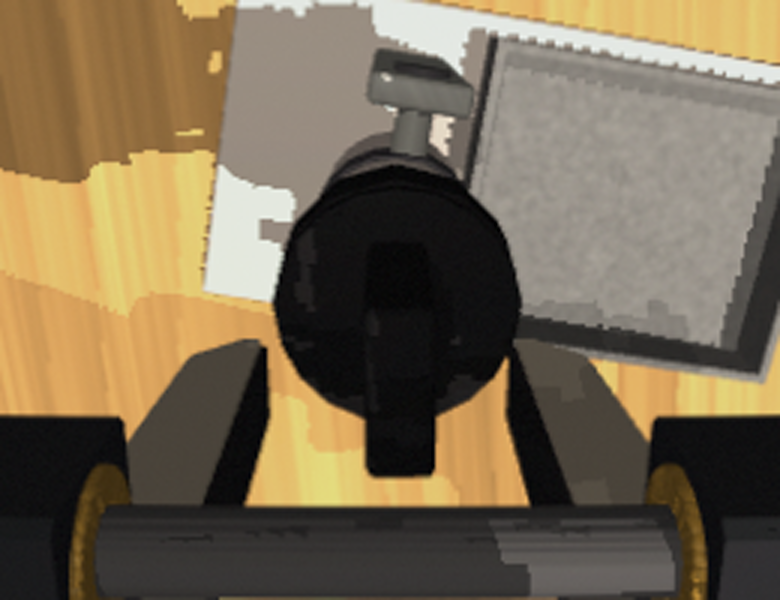

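```bash
python3 - <<'E'
from h import *
W=cam("wrist")
def un(p,z):
    a=und(W,p);d=W["R"].T@np.array([a[0],a[1],1]);o=-W["R"].T@W["t"];return o+d*(z-o[2])/d[2]
z=lambda a,b:(150+a/3,130+b/3)
print(un(z(400,310),.262),un(z(401,475),.262),un(z(397,170),.212),un(z(397,417),.212),un(z(275,292),.212),un(z(520,292),.212))
E
```

```text
[ 0.4460306  -0.07742964  0.262     ] [ 0.4435756 -0.1115747  0.262    ] [ 0.44750953 -0.06039429  0.212     ] [ 0.44254281 -0.12344686  0.212     ] [ 0.41563397 -0.08785629  0.212     ] [ 0.47495027 -0.09277233  0.212     ]
```

Call:
play_rows([
  {"slide":[0.055,0.06,0],"roll":0,"fingers":-0.4},
  {"slide":[0,0,0],"roll":0,"fingers":-1},
  {"slide":[0,0,0],"roll":0,"fingers":-1},
  {"slide":[0,0,0],"roll":0,"fingers":-1},
  {"slide":[0,0,0],"roll":0,"fingers":-1},
], squeeze=20)

```text
t: 6.0
tool_pos: [0.4447, -0.0943, 0.2272]
orientation: [1.27, 1.168, -1.268]
force: [4.4, -0.3, -0.1]
opening: 0.0136
```

Call:
play_rows([
  {"slide":[0.02,0,0.03],"roll":0.5,"fingers":-1},
  {"slide":[0,0,0.06],"roll":1,"fingers":-1},
  {"slide":[0,0,0.06],"roll":1,"fingers":-1},
  {"slide":[0,0,0.06],"roll":1,"fingers":-1},
  {"slide":[0,0,0.06],"roll":1,"fingers":-1},
  {"slide":[0,0,0.06],"roll":1,"fingers":-1},
  {"slide":[0,0,0.06],"roll":1,"fingers":-1},
  {"slide":[0,0,0.06],"roll":1,"fingers":-1},
  {"slide":[0,0,0.06],"roll":1,"fingers":-1},
  {"slide":[0,0,0.06],"roll":1,"fingers":-1},
  {"slide":[0,0,0.03],"roll":0.5,"fingers":-1},
  {"slide":[0,0,0],"roll":0,"fingers":-1},
])

```text
t: 7.5
tool_pos: [0.4443, -0.0948, 0.245]
orientation: [0.202, 1.562, -0.203]
force: [-1.5, -4.1, 1.6]
opening: 0.0135
```

```bash
cat > look.py <<'E'
from h import *
import sys
c=sys.argv[1];fn=sys.argv[2]
st=robot.read_state();print(st["t"],st["tool_pos"].round(4),st["force"].round(1),st["wrist_torque"].round(3),st["opening"].round(4),st["q"].round(2));R=Rn.from_rotvec(st["orientation"]).as_matrix();print("jaw",np.degrees(np.arctan2(R[1,1],R[0,1])))
im=robot.read_camera(c)[:,:,::-1]
if len(sys.argv)>3:
    u,v,w=map(int,sys.argv[3:6]);h=int(w*.75)
    im=im[max(0,v-h):v+h,max(0,u-w):u+w];f=min(760/im.shape[1],580/im.shape[0]);im=cv2.resize(im,None,fx=f,fy=f,interpolation=cv2.INTER_CUBIC)
cv2.imwrite("pics/"+fn,im)
E
python3 look.py scene s4.png 290 190 70
```

```text
Traceback (most recent call last):
  File "look.py", line 4, in <module>
    st=robot.read_state();print(st["t"],st["tool_pos"].round(4),st["force"].round(1),st["wrist_torque"].round(3),st["opening"].round(4),st["q"].round(2));R=Rn.from_rotvec(st["orientation"]).as_matrix();print("jaw",np.degrees(np.arctan2(R[1,1],R[0,1])))
                                                                                                                 ^^^^^^^^^^^^^^^^^^^
AttributeError: 'float' object has no attribute 'round'
```

```bash
sed -i 's/st\["opening"\].round(4)/round(st["opening"],4)/' look.py; python3 look.py scene s4.png 290 190 70
```

```text
7.5 [ 0.4443 -0.0948  0.245 ] [-1.5 -4.1  1.6] [-0.762  0.204 -0.021] 0.0135 [-0.32 -0.29  1.79 -0.    1.64 -1.64]
jaw 75.22535171385306
```

View pics/s4.png

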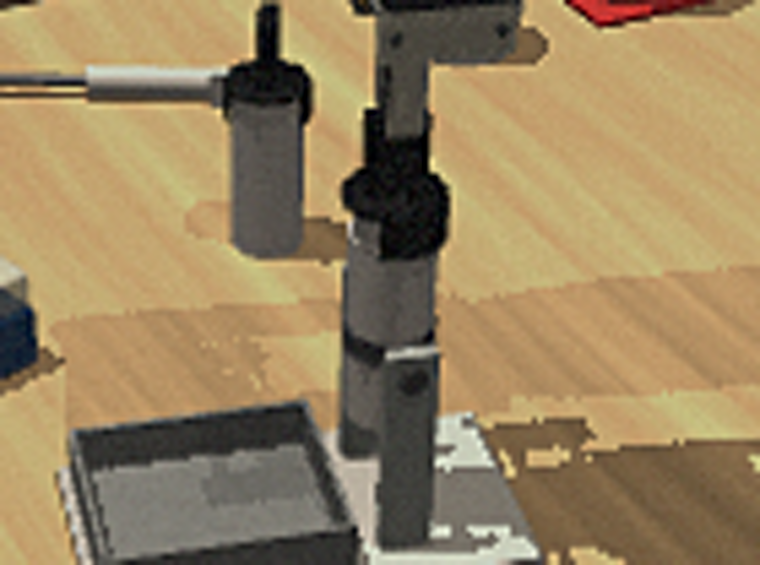

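Call:
play_rows([
  {"slide":[0,0,0],"roll":0.4,"fingers":-1},
  {"slide":[0,0,0],"roll":0,"fingers":-1},
  {"slide":[0,0,0],"roll":0,"fingers":-1},
])

```text
t: 7.92
tool_pos: [0.4446, -0.0945, 0.2451]
orientation: [0.159, 1.565, -0.16]
force: [-1.6, -4.2, 3.1]
opening: 0.014
```

```bash
python3 look.py wrist w5.png
```

```text
7.925 [ 0.4446 -0.0945  0.2451] [-1.6 -4.2  3.1] [-0.876  0.328 -0.344] 0.014 [-0.32 -0.29  1.79 -0.    1.64 -1.69]
jaw 78.36062088184222
```

View pics/w5.png

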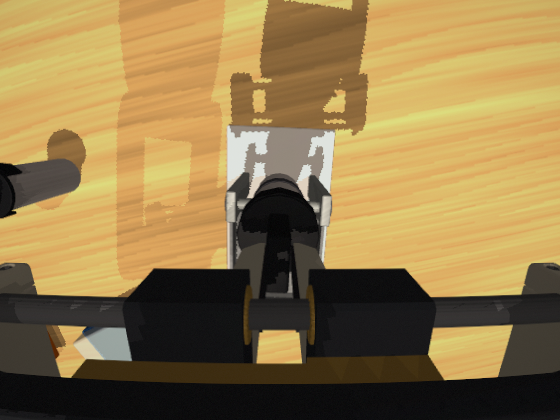

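```bash
cat > arc.py <<'E'
import numpy as np,sys
a,b,n=float(sys.argv[1]),float(sys.argv[2]),int(sys.argv[3]);r=.129;th=np.radians(-14.5)
s=np.linspace(a,b,n+1)
P=np.c_[np.sin(s)*np.cos(th),np.sin(s)*np.sin(th),np.cos(s)]*r/.03
Q=np.round(P-P[0],3);print(np.round(np.diff(Q,axis=0),3).tolist())
print((np.array([.4446,-.0953,.135-.019])+P*.03)[[0,-1]])
E
python3 arc.py 0 1 10;python3 arc.py 1 1.95 10
```

```text
[[0.416, -0.107, -0.021], [0.411, -0.107, -0.065], [0.403, -0.104, -0.106], [0.391, -0.101, -0.147], [0.375, -0.097, -0.187], [0.355, -0.092, -0.225], [0.331, -0.086, -0.26], [0.304, -0.078, -0.293], [0.275, -0.071, -0.323], [0.242, -0.063, -0.35]]
[[ 0.4446     -0.0953      0.245     ]
 [ 0.54969219 -0.12247869  0.185699  ]]
[[0.198, -0.051, -0.354], [0.164, -0.043, -0.371], [0.129, -0.033, -0.386], [0.093, -0.024, -0.397], [0.057, -0.015, -0.404], [0.019, -0.005, -0.408], [-0.018, 0.005, -0.408], [-0.056, 0.015, -0.404], [-0.093, 0.024, -0.397], [-0.129, 0.033, -0.386]]
[[ 0.54969219 -0.12247869  0.185699  ]
 [ 0.56061875 -0.12530449  0.06824667]]
```

Call:
play_rows([
  {"slide":[0,-0.03,0],"roll":-0.3,"fingers":-1},
  {"slide":[0.416,-0.107,-0.021],"roll":0,"fingers":-1},
  {"slide":[0.411,-0.107,-0.065],"roll":0,"fingers":-1},
  {"slide":[0.403,-0.104,-0.106],"roll":0,"fingers":-1},
  {"slide":[0.391,-0.101,-0.147],"roll":0,"fingers":-1},
  {"slide":[0.375,-0.097,-0.187],"roll":0,"fingers":-1},
  {"slide":[0,0,0],"roll":0,"fingers":-1},
  {"slide":[0,0,0],"roll":0,"fingers":-1},
])

```text
t: 8.98
tool_pos: [0.5062, -0.1107, 0.2294]
orientation: [0.19, 1.56, -0.19]
force: [3.9, -1.7, 5.5]
opening: 0.014
```

```bash
python3 look.py scene s6.png 280 190 70
```

```text
8.975 [ 0.5062 -0.1107  0.2294] [ 3.9 -1.7  5.5] [-0.239 -0.589 -0.078] 0.014 [-0.31 -0.11  1.66  0.    1.58 -1.64]
jaw 76.11048543953065
```

View pics/s6.png

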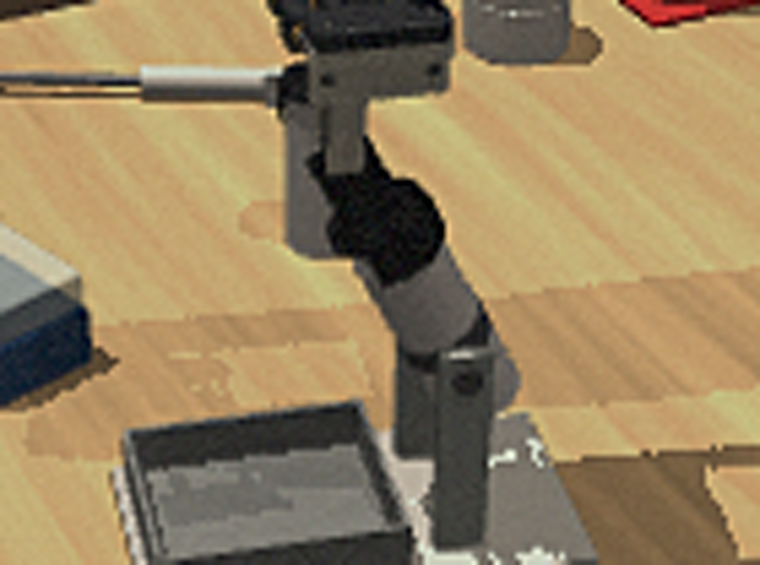

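Call:
play_rows([
  {"slide":[0.355,-0.092,-0.225],"roll":0,"fingers":-1},
  {"slide":[0.331,-0.086,-0.26],"roll":0,"fingers":-1},
  {"slide":[0.304,-0.078,-0.293],"roll":0,"fingers":-1},
  {"slide":[0.275,-0.071,-0.323],"roll":0,"fingers":-1},
  {"slide":[0.242,-0.063,-0.35],"roll":0,"fingers":-1},
  {"slide":[0.198,-0.051,-0.354],"roll":0,"fingers":-1},
  {"slide":[0.164,-0.043,-0.371],"roll":0,"fingers":-1},
  {"slide":[0.129,-0.033,-0.386],"roll":0,"fingers":-1},
  {"slide":[0.093,-0.024,-0.397],"roll":0,"fingers":-1},
  {"slide":[0.057,-0.015,-0.404],"roll":0,"fingers":-1},
  {"slide":[0,0,0],"roll":0,"fingers":-1},
])

```text
t: 10.4
tool_pos: [0.571, -0.1271, 0.1278]
orientation: [0.191, 1.559, -0.19]
force: [8.4, -0.7, -0.8]
opening: 0.0138
```

```bash
python3 look.py scene s7.png 270 210 70
```

```text
10.4 [ 0.571  -0.1271  0.1278] [ 8.4 -0.7 -0.8] [-0.284 -1.517 -0.069] 0.0138 [-0.31  0.13  1.61  0.    1.4  -1.64]
jaw 76.1108933418878
```

View pics/s7.png

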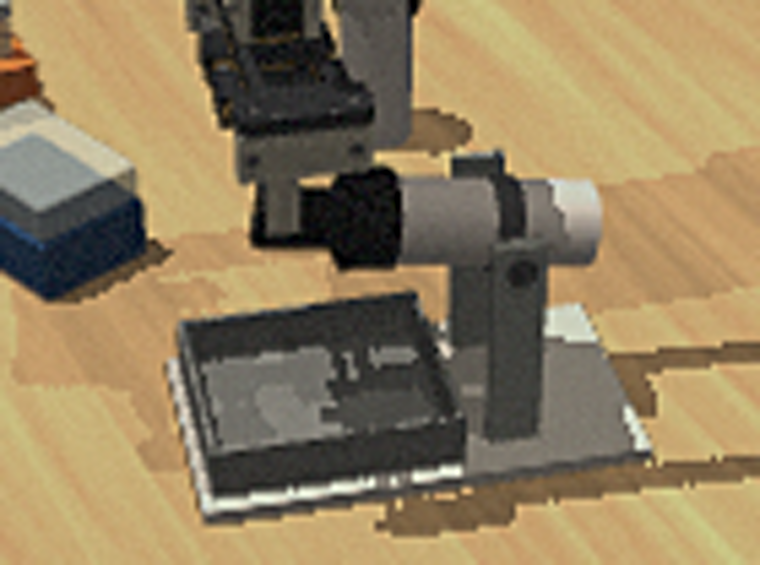

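Call:
play_rows([
  {"slide":[0.06,-0.01,-0.408],"roll":0,"fingers":-1},
  {"slide":[-0.018,0.005,-0.408],"roll":0,"fingers":-1},
  {"slide":[-0.056,0.015,-0.404],"roll":0,"fingers":-1},
  {"slide":[-0.093,0.024,-0.397],"roll":0,"fingers":-1},
  {"slide":[-0.135,0.035,-0.39],"roll":0,"fingers":-1},
  {"slide":[-0.04,0.01,-0.1],"roll":0,"fingers":-1},
  {"slide":[0,0,0],"roll":0,"fingers":-1},
  {"slide":[0,0,0],"roll":0,"fingers":-1},
  {"slide":[0,0,0],"roll":0,"fingers":-1},
  {"slide":[0,0,0],"roll":0,"fingers":-1},
  {"slide":[0,0,0],"roll":0,"fingers":-1},
  {"slide":[0,0,0],"roll":0,"fingers":-1},
])

```text
t: 11.95
tool_pos: [0.5608, -0.1245, 0.0635]
orientation: [0.191, 1.562, -0.19]
force: [6.7, -0.6, -3.2]
opening: 0.0141
```

```bash
python3 look.py scene s8.png 270 210 60;  python3 - <<'E'
from h import *
for c in ["scene","side"]:
    if c=="side":cv2.imwrite("pics/d8.png",cv2.resize(robot.read_camera(c)[180:290,220:370,::-1],None,fx=5,fy=5))
    for n in ["ball0_center","ball1_center"]: print(c,n,[(np.round(d["point"],1),round(d["p"],2)) for d in robot.mark_of(c,n)][:3])
E
```

```text
11.95 [ 0.5608 -0.1245  0.0635] [ 6.7 -0.6 -3.2] [-0.237 -1.286 -0.064] 0.0141 [-0.31  0.16  1.7   0.    1.28 -1.64]
jaw 76.0958688862535
scene ball0_center [(array([254.5, 228.4]), 0.43)]
scene ball1_center []
side ball0_center []
side ball1_center []
```

View pics/s8.png

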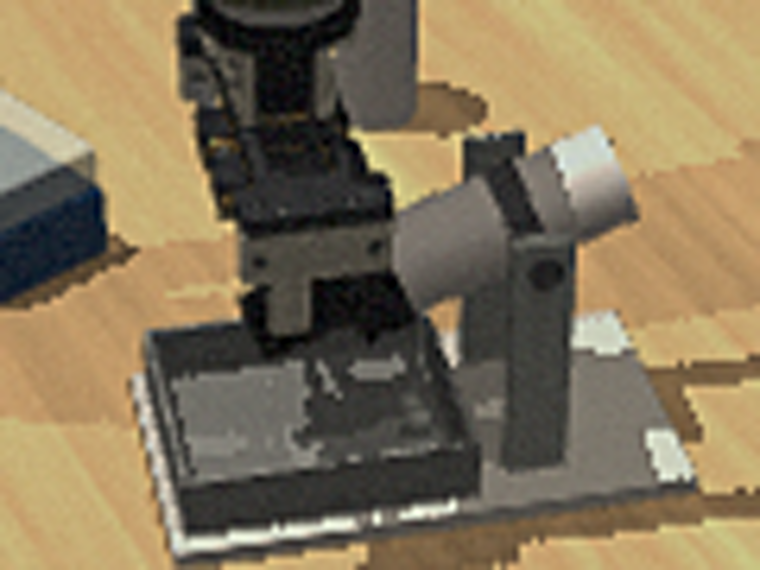

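View pics/d8.png

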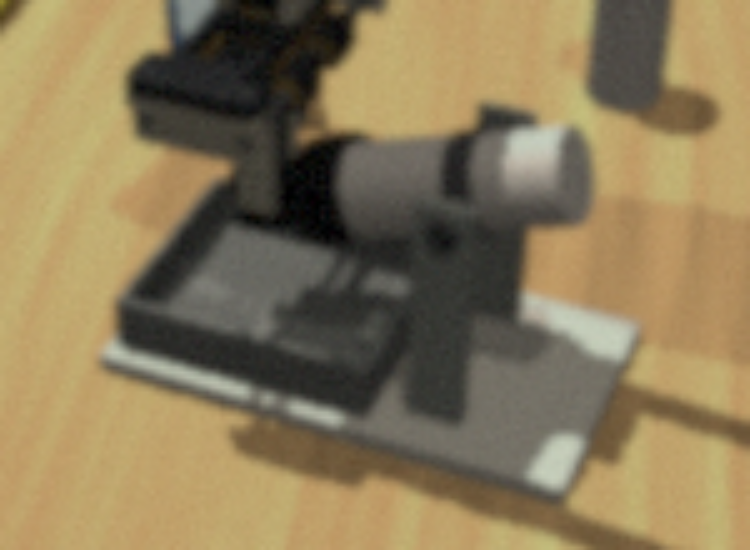

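Call:
play_rows([
  {"slide":[-0.06,0.015,-0.13],"roll":0,"fingers":-1},
  {"slide":[0,0,0],"roll":0,"fingers":-1},
  {"slide":[0,0,0],"roll":0,"fingers":-1},
  {"slide":[0,0,0],"roll":0,"fingers":-1},
  {"slide":[0,0,0],"roll":0,"fingers":-1},
  {"slide":[0,0,0],"roll":0,"fingers":-1},
  {"slide":[0,0,0],"roll":0,"fingers":-1},
  {"slide":[0,0,0],"roll":0,"fingers":-1},
])

```text
t: 13.25
tool_pos: [0.5592, -0.1241, 0.0598]
orientation: [0.191, 1.562, -0.19]
force: [7.9, -1.0, -3.1]
opening: 0.0139
```

```bash
python3 look.py scene s9.png 262 225 32; python3 look.py wrist w9.png;  python3 - <<'E'
from h import *
for c in ["scene","wrist"]:
    for n in ["ball0_center","ball1_center"]: print(c,n,[(np.round(d["point"],1),round(d["p"],2)) for d in robot.mark_of(c,n)][:3])
E
```

```text
13.25 [ 0.5592 -0.1241  0.0598] [ 7.9 -1.  -3.1] [-0.252 -1.219 -0.09 ] 0.0139 [-0.31  0.16  1.71  0.    1.27 -1.64]
jaw 76.09786908228075
13.3 [ 0.5592 -0.1241  0.0598] [ 7.7 -0.8 -4.1] [-0.259 -1.213 -0.099] 0.0138 [-0.31  0.16  1.71  0.    1.27 -1.64]
jaw 76.09871649787806
scene ball0_center []
scene ball1_center []
wrist ball0_center []
wrist ball1_center []
```

View pics/s9.png

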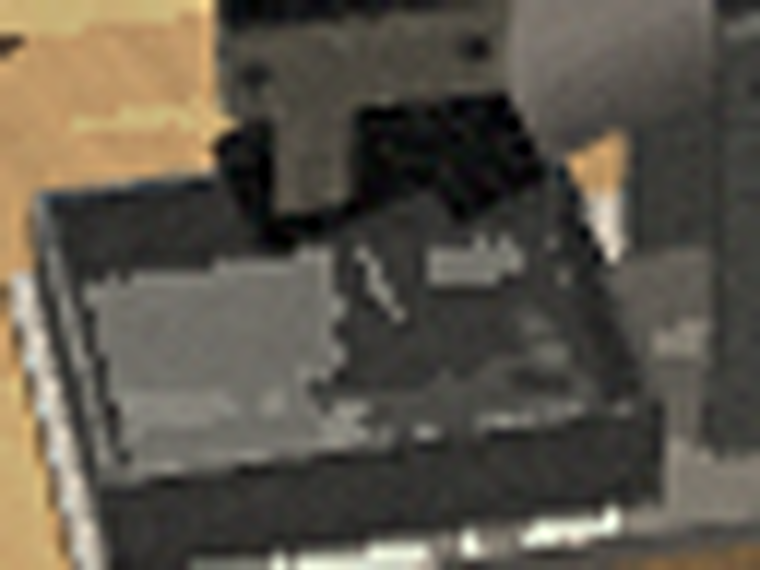

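View pics/w9.png

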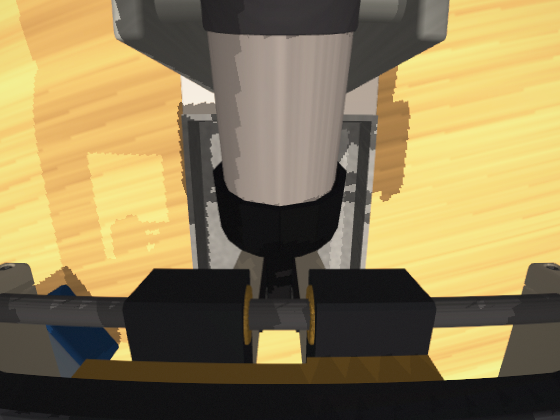

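```bash
python3 arc.py 2.02 0.9 11
```

```text
[[0.164, -0.042, 0.403], [0.124, -0.033, 0.419], [0.082, -0.021, 0.429], [0.039, -0.01, 0.436], [-0.003, 0.001, 0.438], [-0.047, 0.012, 0.435], [-0.09, 0.023, 0.427], [-0.131, 0.034, 0.417], [-0.171, 0.045, 0.4], [-0.21, 0.054, 0.38], [-0.246, 0.063, 0.356]]
[[ 0.557101   -0.12439474  0.05998196]
 [ 0.54243052 -0.12060069  0.19618769]]
```

Call:
play_rows([
  {"slide":[0.164,-0.042,0.403],"roll":0,"fingers":-1},
  {"slide":[0.124,-0.033,0.419],"roll":0,"fingers":-1},
  {"slide":[0.082,-0.021,0.429],"roll":0,"fingers":-1},
  {"slide":[0.039,-0.01,0.436],"roll":0,"fingers":-1},
  {"slide":[-0.003,0.001,0.438],"roll":0,"fingers":-1},
  {"slide":[-0.047,0.012,0.435],"roll":0,"fingers":-1},
  {"slide":[-0.09,0.023,0.427],"roll":0,"fingers":-1},
  {"slide":[-0.131,0.034,0.417],"roll":0,"fingers":-1},
  {"slide":[-0.171,0.045,0.4],"roll":0,"fingers":-1},
  {"slide":[-0.21,0.054,0.38],"roll":0,"fingers":-1},
  {"slide":[-0.246,0.063,0.356],"roll":0,"fingers":-1},
  {"slide":[0,0,0],"roll":0,"fingers":-1},
])

```text
t: 15.05
tool_pos: [0.5412, -0.1197, 0.1958]
orientation: [0.192, 1.569, -0.19]
force: [-5.8, 2.6, -3.4]
opening: 0.0139
```

```bash
python3 look.py scene s10.png 262 225 32; python3 look.py wrist w10.png;python3 look.py side d10.png 280 235 50;  python3 - <<'E'
from h import *
for c in ["scene","side","wrist"]:
    for n in ["ball0_center","ball1_center"]: print(c,n,[(np.round(d["point"],1),round(d["p"],2)) for d in robot.mark_of(c,n)][:3])
E
```

```text
15.05 [ 0.5412 -0.1197  0.1958] [-5.8  2.6 -3.4] [0.447 1.19  0.011] 0.0139 [-0.31  0.01  1.61 -0.    1.53 -1.64]
jaw 76.10436678343052
15.1 [ 0.5414 -0.1197  0.1956] [-5.9  1.9 -3.9] [ 0.424  1.309 -0.019] 0.0139 [-0.31  0.01  1.61  0.    1.53 -1.64]
jaw 76.10011336241597
15.15 [ 0.5414 -0.1197  0.1956] [-6.6  2.6 -4.4] [ 0.435  1.364 -0.064] 0.0138 [-0.31  0.01  1.61  0.    1.53 -1.64]
jaw 76.10152850090954
scene ball0_center []
scene ball1_center []
side ball0_center []
side ball1_center []
wrist ball0_center [(array([281.5, 253.4]), 0.21)]
wrist ball1_center []
```

View pics/s10.png

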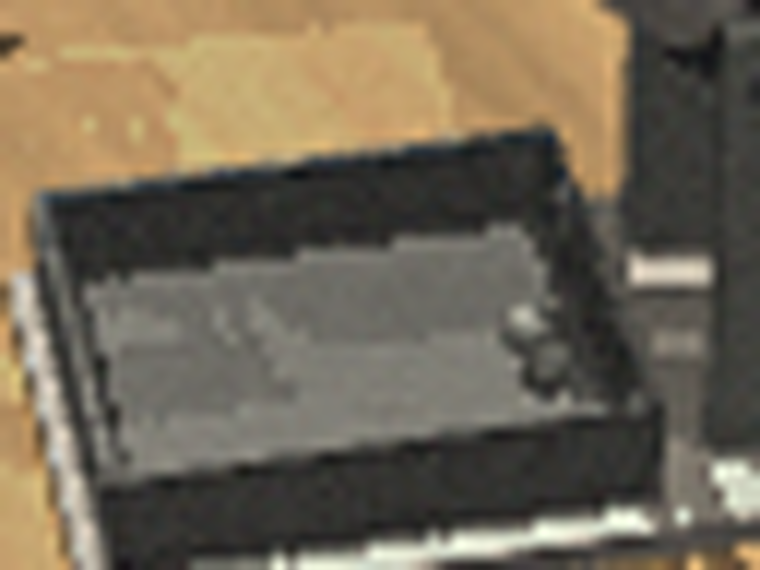

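View pics/w10.png

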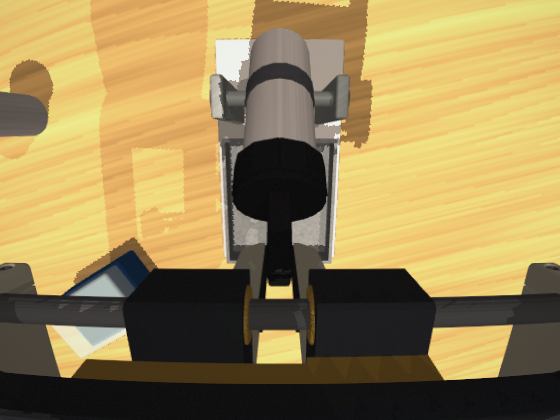

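View pics/d10.png

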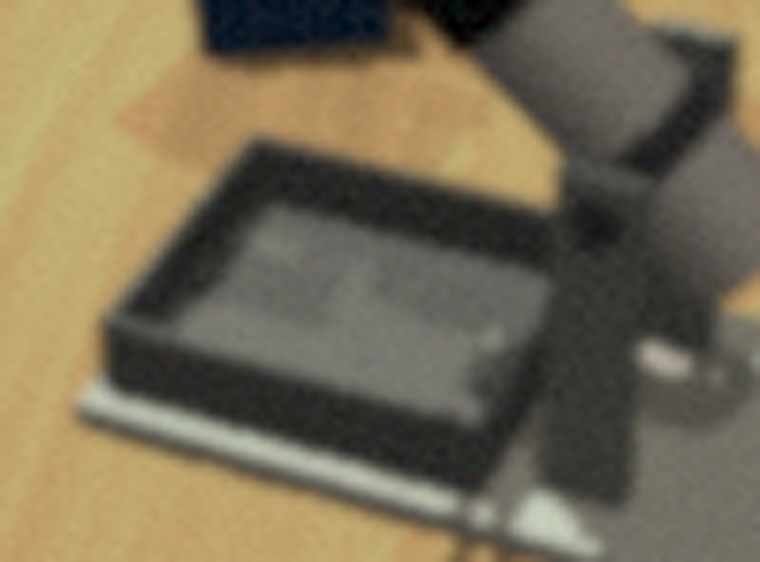

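```bash
python3 arc.py .9 0 10
```

```text
[[-0.246, 0.064, 0.292], [-0.27, 0.069, 0.268], [-0.292, 0.076, 0.242], [-0.313, 0.081, 0.213], [-0.329, 0.085, 0.184], [-0.344, 0.089, 0.152], [-0.357, 0.092, 0.12], [-0.365, 0.095, 0.087], [-0.371, 0.096, 0.052], [-0.374, 0.096, 0.017]]
[[ 0.54243052 -0.12060069  0.19618769]
 [ 0.4446     -0.0953      0.245     ]]
```

Call:
play_rows([
  {"slide":[-0.246,0.064,0.292],"roll":0,"fingers":-1},
  {"slide":[-0.27,0.069,0.268],"roll":0,"fingers":-1},
  {"slide":[-0.292,0.076,0.242],"roll":0,"fingers":-1},
  {"slide":[-0.313,0.081,0.213],"roll":0,"fingers":-1},
  {"slide":[-0.329,0.085,0.184],"roll":0,"fingers":-1},
  {"slide":[-0.344,0.089,0.152],"roll":0,"fingers":-1},
  {"slide":[-0.357,0.092,0.12],"roll":0,"fingers":-1},
  {"slide":[-0.365,0.095,0.087],"roll":0,"fingers":-1},
  {"slide":[-0.371,0.096,0.052],"roll":0,"fingers":-1},
  {"slide":[-0.374,0.096,0.017],"roll":0,"fingers":-1},
  {"slide":[0,0,0],"roll":0,"fingers":-1},
  {"slide":[0,0,0],"roll":0,"fingers":-1},
])

```text
t: 17.0
tool_pos: [0.4468, -0.0956, 0.2472]
orientation: [0.19, 1.56, -0.191]
force: [-0.4, -2.0, -3.3]
opening: 0.0139
```

```bash
python3 look.py scene s11.png 285 190 60
```

```text
17.0 [ 0.4468 -0.0956  0.2472] [-0.4 -2.  -3.3] [-0.287  0.142 -0.044] 0.0139 [-0.32 -0.28  1.78 -0.    1.64 -1.65]
jaw 76.08636147735163
```

View pics/s11.png

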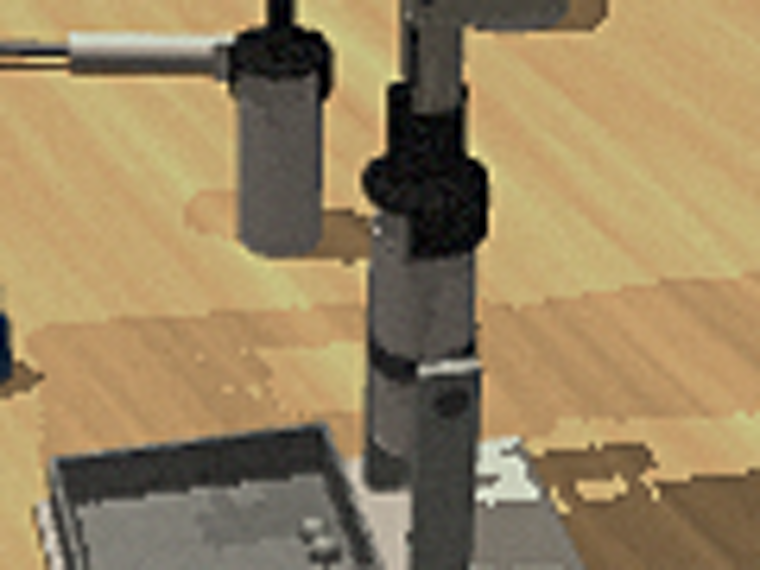

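Call:
play_rows([
  {"slide":[-0.1,0.025,-0.02],"roll":0,"fingers":-1},
  {"slide":[-0.1,0.025,-0.02],"roll":0,"fingers":-1},
  {"slide":[0,0,0],"roll":0,"fingers":-1},
  {"slide":[0,0,0],"roll":0,"fingers":-1},
])

```text
t: 17.55
tool_pos: [0.4426, -0.0946, 0.2469]
orientation: [0.19, 1.556, -0.191]
force: [7.5, -2.6, 1.5]
opening: 0.0133
```

Call:
play_rows([
  {"slide":[0.06,-0.02,0],"roll":0,"fingers":-1},
  {"slide":[0,0,-0.03],"roll":-0.5,"fingers":-1},
  {"slide":[0,0,-0.06],"roll":-1,"fingers":-1},
  {"slide":[0,0,-0.06],"roll":-1,"fingers":-1},
  {"slide":[0,0,-0.06],"roll":-1,"fingers":-1},
  {"slide":[0,0,-0.06],"roll":-1,"fingers":-1},
  {"slide":[0,0,-0.06],"roll":-1,"fingers":-1},
  {"slide":[0,0,-0.06],"roll":-1,"fingers":-1},
  {"slide":[0,0,-0.06],"roll":-1,"fingers":-1},
  {"slide":[0,0,-0.06],"roll":-1,"fingers":-1},
  {"slide":[0,0,-0.06],"roll":-1,"fingers":-1},
  {"slide":[0,0,-0.03],"roll":-0.6,"fingers":-1},
  {"slide":[0,0,0],"roll":0,"fingers":-1},
  {"slide":[0,0,0],"roll":0,"fingers":-1},
])

```text
t: 19.3
tool_pos: [0.4444, -0.0942, 0.2289]
orientation: [1.272, 1.165, -1.264]
force: [8.5, 0.0, 4.3]
opening: 0.0141
```

```bash
python3 look.py wrist w12.png
```

```text
19.3 [ 0.4444 -0.0942  0.2289] [8.5 0.  4.3] [ 0.015 -1.393  0.043] 0.0141 [-0.32 -0.29  1.82  0.    1.6  -0.24]
jaw -4.664289285202181
```

View pics/w12.png

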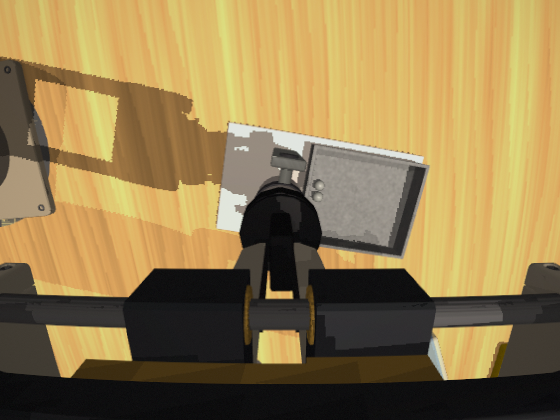

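Call:
play_rows([
  {"slide":[0.02,0,-0.04],"roll":-0.4,"fingers":-1},
  {"slide":[0,0,0],"roll":0,"fingers":-1},
  {"slide":[0,0,0],"roll":0,"fingers":-1},
])

```text
t: 19.73
tool_pos: [0.445, -0.0942, 0.2286]
orientation: [1.312, 1.137, -1.304]
force: [4.5, 1.4, 10.4]
opening: 0.014
```

```bash
python3 look.py wrist w13.png
```

```text
19.725 [ 0.445  -0.0942  0.2286] [ 4.5  1.4 10.4] [ 0.205 -0.742  0.38 ] 0.014 [-0.32 -0.29  1.82  0.    1.6  -0.19]
jaw -7.841337302073727
```

Call:
play_rows([
  {"slide":[0,0,0],"roll":-0.25,"fingers":-1},
  {"slide":[0,0,0],"roll":0,"fingers":-1},
  {"slide":[0,0,0.1],"roll":0,"fingers":-1},
  {"slide":[0,0,0],"roll":0.2,"fingers":-0.6},
  {"slide":[0,0,0],"roll":0,"fingers":-0.3},
  {"slide":[0,0,0],"roll":0,"fingers":0.1},
  {"slide":[0,0,0],"roll":0,"fingers":0.1},
  {"slide":[0,0,0],"roll":0,"fingers":0.1},
  {"slide":[0,0,0.5],"roll":0,"fingers":0.1},
  {"slide":[0,0,1],"roll":0,"fingers":0.1},
  {"slide":[0,0,1],"roll":0,"fingers":0.5},
  {"slide":[0,0,1],"roll":0,"fingers":1},
  {"slide":[0,0,0.3],"roll":0,"fingers":1},
  {"slide":[0,0,0],"roll":0,"fingers":1},
])

```text
t: 21.52
tool_pos: [0.4429, -0.0946, 0.3432]
orientation: [1.316, 1.136, -1.315]
force: [0.3, 0.1, -0.4]
opening: 0.0863
```

```bash
python3 look.py wrist w14.png; python3 look.py scene s14.png 280 195 65; python3 - <<'E'
from h import *
W=cam("wrist");im=cv2.imread("pics/w14.png")
cv2.imwrite("pics/w14z.png",cv2.resize(im[110:260,200:420],None,fx=3.6,fy=3.6,interpolation=cv2.INTER_CUBIC))
E
```

```text
21.525 [ 0.4429 -0.0946  0.3432] [ 0.3  0.1 -0.4] [-0.082  0.13   0.032] 0.0863 [-0.32 -0.28  1.61 -0.    1.81 -0.18]
jaw -8.31214594588419
21.575 [ 0.4426 -0.0945  0.3422] [ 0.  -0.3 -1.3] [-0.075  0.038  0.009] 0.0898 [-0.32 -0.28  1.61 -0.    1.81 -0.18]
jaw -8.310104323638503
```

View pics/w14z.png

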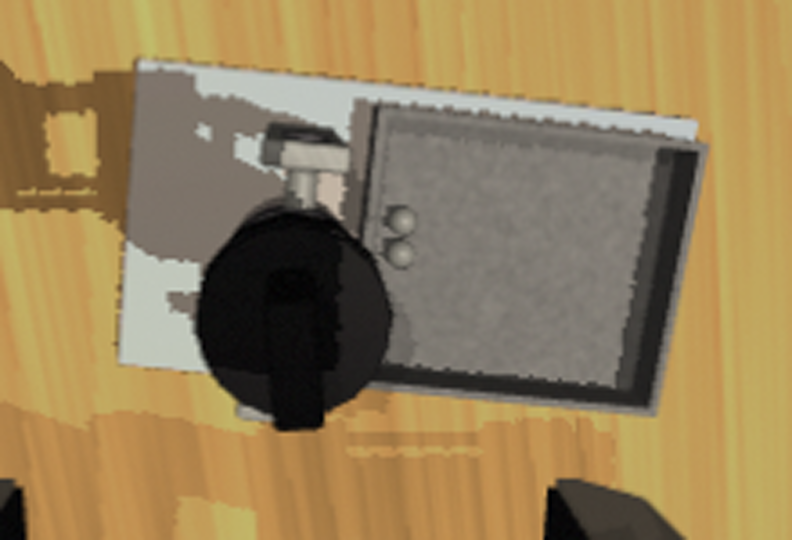

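View pics/s14.png

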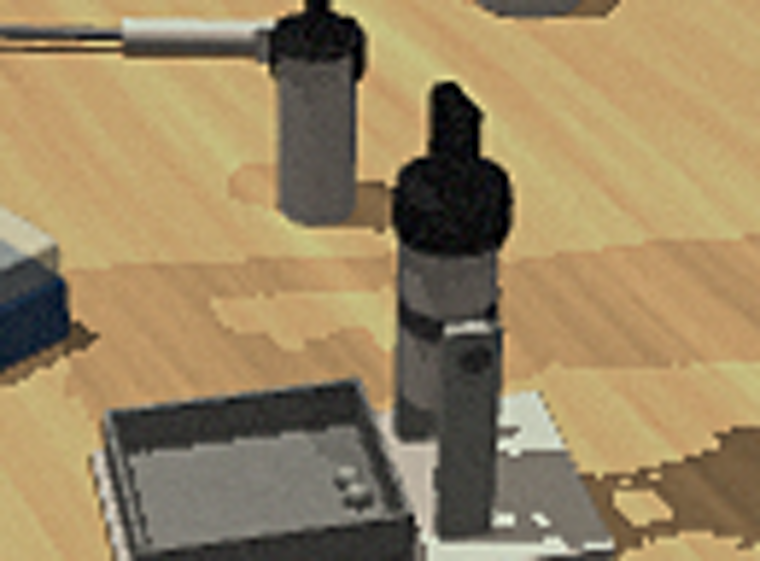

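```bash
python3 - <<'E'
from h import *
for c in ["scene","side"]:
    a=cv2.imread(f"pics/{c}0.png"); b=robot.read_camera(c)[:,:,::-1].copy()
    bx=(265,325,150,245) if c=="scene" else (290,345,165,250)
    A=a[bx[2]:bx[3],bx[0]:bx[1]];B=b[bx[2]:bx[3],bx[0]:bx[1]]
    g0=cv2.cvtColor(a,6);g1=cv2.cvtColor(b,6)
    for n,r in ({"scene":dict(wing=(284,300,161,176),cap=(279,305,160,196)),"side":dict(wing=(310,325,170,188),cap=(302,331,170,206))}[c]).items():
        t=g0[r[2]:r[3],r[0]:r[1]];s=g1[r[2]-6:r[3]+6,r[0]-6:r[1]+6]
        m=cv2.matchTemplate(s,t,cv2.TM_CCOEFF_NORMED);_,v,_,l=cv2.minMaxLoc(m);print(c,n,v,np.array(l)-6)
    cv2.imwrite(f"pics/cmp_{c}.png",cv2.resize(np.hstack([A,B]),None,fx=6,fy=6,interpolation=cv2.INTER_CUBIC))
E
```

```text
scene wing 0.995296061038971 [0 0]
scene cap 0.9933708310127258 [0 0]
side wing 0.9971754550933838 [0 0]
side cap 0.9958112835884094 [0 0]
```

View pics/cmp_scene.png

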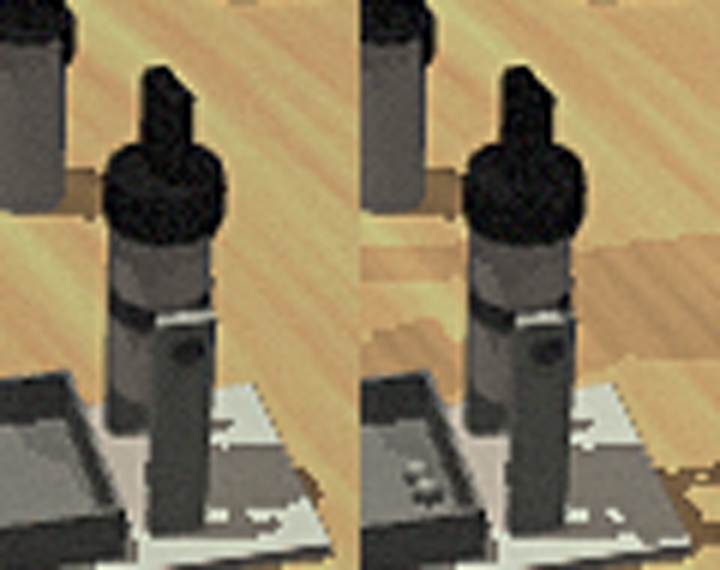

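View pics/cmp_side.png

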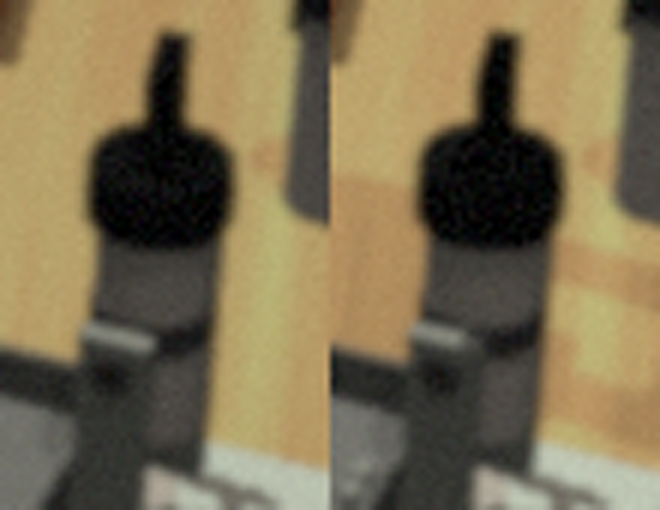

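Before and after match: the cap and can are back where they started, and both balls lie in the tray. I'm handing it in.

```bash
python3 - <<'E'
from plant import robot
print(robot.close_job(), robot.read_state()["t"])
E
```

```text
the job is handed in; nothing more can be done
the job is handed in; nothing more can be done
```

The job is done and handed in at about 21.6 s of the 61 s allowed. I unscrewed the cap to its stop, tipped the canister to about 2.0 rad, swung it back against its upright stop and screwed the cap down to its stop.

**Checks that passed:**
- **Cap stops:** The wrist torque rose at both ends of the cap's turn, to about 0.34 N m unscrewed and 0.38 N m screwed down.
- **Balls:** Both balls show in the tray in the last wrist and scene pictures.
- **Cap and canister:** The cap and its wing match the starting pictures with no pixel shift in the scene and side views. The can looks the same in both.
- **Spare canister:** I never touched it, and in the part of it the comparison pictures show, it looks unmoved.
- **Forces:** Every wrist force I read was low, at most about 11 N. The gripper was open and clear of everything at hand-in.

**Checks that disagreed:** The networks mostly missed the balls, so I confirmed them by eye. The side view's first mark for the cap was about 6 pixels off, so I left it out and went by the wrist camera instead.

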